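Dock a keyed grinder cup until its interlock switch clicks

TASK

Make the grinder ready: set the cup upright on the carriage, its notch over the orange key so that it sits fully down, and let go of it. Then push the carriage in until the cup presses the roller lever just far enough to click (pointer in the green band), never into overtravel (red band), and leave it so. Set the cup down rather than dropping it, and leave the other things where they stand.

Things in the scene. Friction and masses are not known exactly. Their poses are not given: they have to be found in the camera images.
- grinder_cup: Pale square cup, 60x60 mm, 80 tall, black lid, grey foot, 0.2-0.4 kg, upright on the 6 mm thick glass cooktop. Origin: centre of underside, z up. A notch in its underside, 12 mm wide (y), 13 deep at y=0, is open at the back face (x=-30) and ends at x=+14. Orange stripe on the back face and back half of the lid mark it. Grip its flat sides (+-y). The plain +x face presses the roller.
- stand: Fixed light blue stand. Origin at work surface level, z up, x = the way the carriage is pushed in. Bed 295 mm long (x -165 to 130), 110 wide, top 14 high, side rails 24 high; tower 108 high from x=98 to 130. On it a white dial plate (x 68 to 130, top 113 high) with the lever's thin black pointer: grey band = not yet clicked, green = clicked, red = overtravel.
- carriage (a joint): Steel carriage on the stand, plate 140x90 mm. Value in m: 0 = fully out, 0.095 = end stop, growing along the stand's +x; starts at 0 to 0.025. It moves against about 4 N of friction and stays where it is left. A cup seated exactly touches the roller at about 0.070, clicks at about 0.080 and leaves green at about 0.088 (2 mm later if it sits 2 mm back).
- seat (a point): Point on the carriage plate, 24 mm above the work surface, where the seated cup's origin belongs; axes as the stand's; the cup takes the same heading (orange stripe towards the handle). The orange key here is 8 mm wide (y), x -26 to +12, 9 high, its top tapered: 2 mm play to each side and to the back. A cup not over the key stands 9 mm high or tilted.
- handle (a point): Centre of the top of the carriage's black upright handle tab, 92 mm behind the seat (-x), 67 mm above the work surface. The tab is 40 mm wide (y), 12 thick (x) and rises 43 above the plate; it can be gripped from above across its width, or pushed from behind. Axes as the stand's.
- switch_lever (a joint): Sprung roller lever of the interlock microswitch on an upright hinge at x=85, y=+38 mm of the stand. Value in rad: 0 = free, growing as the roller is pressed along the stand's +x. Clicks at 0.25; green band 0.25 to 0.42; red overtravel above. 1 mm of travel turns it about 0.024 rad. The spring (about 1 N at the roller) returns it when nothing presses.
- roller (a point): Centre of the lever's white roller (16 mm diameter, 20 mm high, upright axis), 64 mm above the work surface, 45 mm from the hinge; with the lever free it stands at x = 63 mm, y = -1 mm of the stand.
- spice_jar: Bystander, loose: glass spice jar with a red cap, 45 mm across, 106 mm high. Origin: centre of its underside.
- small_bowl: Bystander, loose: small blue-grey speckled bowl, 64 mm across, 35 mm high. Origin: centre of its underside.
- mug_a: Bystander, loose: white mug with a handle, 84 x 123 mm, 91 mm high. Origin: underside.
- teaspoon: Bystander, loose: steel teaspoon lying on the worktop, 130 mm long. Origin: underside.

How it is judged:
By the outcome, as a careful person would: the job done as asked, in the order asked, and still so for the second after the job is handed in, with the robot touching nothing.
It also fails if it takes over 59 s, if anything falls off the work surface, if the arm or the gripper's body presses on something with over 40 N, if the wrist force passes 120 N, or if a joint passes its speed limit or range.

ROBOT

A 6-joint arm with a two-finger parallel gripper is mounted at the origin on a cart in front of the work surface, level with it; the furniture and walls round the work are solid. World frame = base frame: x ahead of the robot, y to its left, z up, the work surface at z = 0. Lengths are in m, angles in rad, forces in N, time in s.
With the tool pointing down it reaches from about 0.375 to 0.9 m from the base axis. Payload 3.1 kg.
Tool frame: the origin (TCP) lies midway between the tips of the shut fingers; the grasp point (between the pads) lies 19 mm behind it; z points along the fingers, y is the line along which they close (so a half turn about z gives the same grasp; the last joint's range is limited). The gripper opens to 85 mm and grips with 20 to 120 N. Pads are 22 mm wide; open, the fingers measure 114 mm over their backs; the gripper's body (76 mm by 85 mm) begins 54 mm behind the grasp point. The pads swing forward as they close: fully open they stand 13 mm farther back than shut.
Start: joints at [1.157, 0.527, 1.433, -0, 1.181, -0.178], TCP at [0.145, 0.608, 0.231] pointing down, gripper open.
Joint ranges: [-3.08, 3.08], [-0.75, 2.2], [0.22, 2.44], [-1.43, 4.57], [0, 2.65], [-2.85, 2.85]. Speed limits (rad/s): [2.79, 2.79, 3.14, 3.14, 3.14, 3.14].

INTERFACE

Orientations are given as a unit quaternion [w, x, y, z].
In Python, from workcell import robot, grab_frame, ticket gives the robot as it stands. The module is installed in compiled form; this text tells all that it offers.
- The arm moves only by the shell command python3 -m jog 'ROWS' [OPENING] [FORCE]. ROWS is JSON, a list of rows, each an object with "linear": the shift along the tool's x, y, z in mm, a list of three; "rot": the turn, a rotation vector about the tool's x, y, z in units of 5 degrees (1.0 is 5 degrees), a list of three. In form: [{"linear": [dx, dy, dz], "rot": [rx, ry, rz]}, ...]. A call has 1 to 5 rows; each row is the pose to reach, as a shift and turn from the pose commanded when the call began, along the tool's axes at that moment; what a row does not reach only later rows make up. A row lasts 1/12 s, in which the tool goes at most 41.7 mm and 7.16 degrees, less where a joint would pass 70% of its speed; a pose out of reach is approached as far as the arm can. A call with a gripper value outside its range is refused whole. OPENING is the finger opening in mm, from 0 to 85.4, set as the call begins (- or left out, the last holds). The fingers move at their own pace and stop on an object; FORCE is the grip in N (left out, the last holds). Time passes only in rows, so rows that repeat a pose let the fingers close. It gives the time, the measured TCP pose, the force, the opening and the grip force at its end, in the units of the state.
- robot.state(): the state, without advancing time (a new reading comes with each control period).
- grab_frame(name): name is "scene" or "top"; returns a dict with "img" (420x560x3 uint8, red, green, blue), "K" (3x3 intrinsics, pixels), "eye" and "rotation" of the camera in the world. Camera axes: x right, y down, z forward; pixel columns grow to the right and rows downward; lengths in m; the calibration is good to about 2 mm. A picture is of the moment at which its call begins. There is no depth.
- ticket.finish_job(): hands the job in; it is judged then, once.
The state is a dict: "time": time; "joint_positions": joint angles; "dq": joint speeds; "effort": joint torques, N m; "eef_pos": TCP position; "orientation": TCP orientation; "wrist_force": force on the tool from outside, world axes, zero at the start; "ft_torque": the same for the moment, N m; "grip_width": opening from 0.0 (shut) to 1.0 (fully open); "grip_force": force on a finger pad.
Only numpy, scipy, OpenCV 4.12 (cv2) and the standard library are available. Lean on these libraries where they do the work, as an engineer would, in place of code of your own. Each camera call takes 0.05 s, during which the arm holds its last target. There are 200 camera calls.

## Working session

There is one attempt and no reset: what is moved stays moved. The work goes in short steps, Python scripts to look and compute and a shell command to move; the robot and the scene stay as the last step left them, time stands still between calls to the robot, and variables do not carry over. Pictures are saved under pics/ and viewed, at most 10 in all, crops included, and the job is handed in when it is done.

```bash
mkdir -p pics
python3 - <<'E'
from workcell import robot, grab_frame
import cv2, numpy as np
for n in ("scene","top"):
    f=grab_frame(n); cv2.imwrite(f"pics/{n}0.png",f["img"][:,:,::-1]); np.savez(f"{n}0.npz",**f)
    print(n,f["K"].tolist(),np.round(f["eye"],3),np.round(f["rotation"],3).tolist())
print(robot.state())
E
```

```text
scene [[478.57357079432364, 0.0, 272.4554448871743], [0.0, 478.57357079432364, 212.01474722144522], [0.0, 0.0, 1.0]] [-0.523 -0.579  0.738] [-0.444, 0.734, -0.439, 0.267]
top [[416.837474239261, 0.0, 278.8415547069808], [0.0, 416.837474239261, 210.72408926493975], [0.0, 0.0, 1.0]] [0.343 0.01  1.063] [0.076, -0.685, 0.72, -0.08]
{'time': 0.1, 'joint_positions': array([ 1.15750070e+00,  5.28380636e-01,  1.43376807e+00,  4.19282067e-06,
        1.18140143e+00, -1.78501601e-01]), 'dq': array([-0.00112736, -0.00120442, -0.00333058,  0.00066982, -0.00186192,
       -0.00053774]), 'effort': array([-2.98973209e-04, -4.43304920e+01, -1.78585356e+01, -2.46587269e-04,
        3.86943444e-03, -4.40189964e-06]), 'eef_pos': array([0.14511172, 0.60726289, 0.23042884]), 'orientation': array([-2.87255163e-04,  1.17128274e-01,  9.93116312e-01, -9.35641100e-04]), 'wrist_force': array([-0.02526672,  0.12434365,  0.62544251]), 'ft_torque': array([-0.01498174,  0.01469826,  0.01196131]), 'grip_force': 0.0, 'grip_width': 0.998122703517982}
```

View pics/scene0.png

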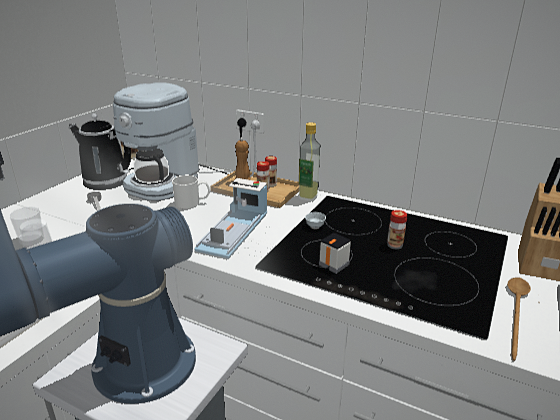

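View pics/top0.png

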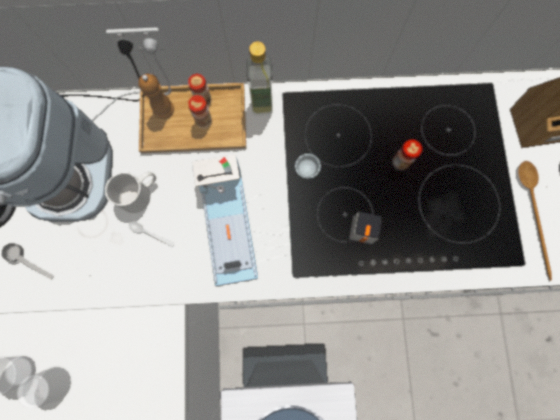

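The two views show the stand (top ≈ 230,230; scene ≈ 232,225), its dial at top ≈ (215,172), the handle at (232,266), and the cup at top (365,228) / scene (335,252). The bowl is at top (307,166) and the jar at (408,155). Next, enlarged crops for exact pixels.

```bash
cat > h.py <<'E'
import numpy as np, cv2
from scipy.spatial.transform import Rotation as Ro
def load(n):
    f=dict(np.load(n+".npz")); q=f["rotation"]
    f["R"]=Ro.from_quat(np.r_[q[1:],q[0]]).as_matrix() if q.size==4 else q
    return f
def proj(f,P):
    c=(np.atleast_2d(P)-f["eye"])@f["R"]; return (c[:,:2]/c[:,2:])@np.diag([f["K"][0,0],f["K"][1,1]])+f["K"][:2,2]
def ray(f,u):
    d=np.linalg.inv(f["K"])@np.r_[u,1.]; return f["R"]@(d/np.linalg.norm(d))
def plane(f,u,z):
    d=ray(f,u); return f["eye"]+d*(z-f["eye"][2])/d[2]
def tri(f,u,g,v):
    a,b=ray(f,u),ray(g,v); s=np.linalg.lstsq(np.c_[a,-b],g["eye"]-f["eye"],rcond=None)[0]
    p,q=f["eye"]+a*s[0],g["eye"]+b*s[1]; return (p+q)/2,np.linalg.norm(p-q)
def mask(img,lo,hi):
    return cv2.inRange(cv2.cvtColor(img,cv2.COLOR_RGB2HSV),np.array(lo),np.array(hi))
def blobs(m,amin=6):
    n,l,s,c=cv2.connectedComponentsWithStats(m)
    return [(s[i,4],c[i],l==i) for i in range(1,n) if s[i,4]>=amin]
E
python3 - <<'E'
from h import *
S,T=load("scene0"),load("top0")
print(proj(T,[[0.145,.608,.231],[0,0,.1]]),proj(S,[[0,0,.1]]))
def crop(f,x,y,w,h): return cv2.resize(f["img"][y:y+h,x:x+w],(400,300),interpolation=cv2.INTER_CUBIC)
# crops: 4 tiles
out=np.vstack([np.hstack([crop(T,335,198,64,48),crop(S,300,222,64,48)]),np.hstack([crop(T,150,150,188,141),crop(S,185,175,112,84)])])
cv2.imwrite("pics/crops.png",out[:,:,::-1])
for n,f in(("S",S),("T",T)):
    for a,c,_ in blobs(mask(f["img"],(3,150,150),(14,255,255))): print(n,"orange",a,c.round(1), plane(f,c,.05).round(3))
E
```

```text
[[-42.33196173 431.45678342]
 [291.86908061 472.96180043]] [[139.05377897 325.67957248]]
S orange 12 [266.2 162.7] [0.99  0.259 0.05 ]
S orange 10 [229.5 226. ] [0.5   0.112 0.05 ]
S orange 18 [332.2 240.9] [ 0.564 -0.186  0.05 ]
T orange 119 [196.3  81.8] [0.934 0.202 0.05 ]
T orange 198 [196.  102.4] [0.874 0.203 0.05 ]
T orange 170 [411.9 147.6] [ 0.719 -0.352  0.05 ]
T orange 35 [367.4 229.7] [ 0.511 -0.217  0.05 ]
```

View pics/crops.png

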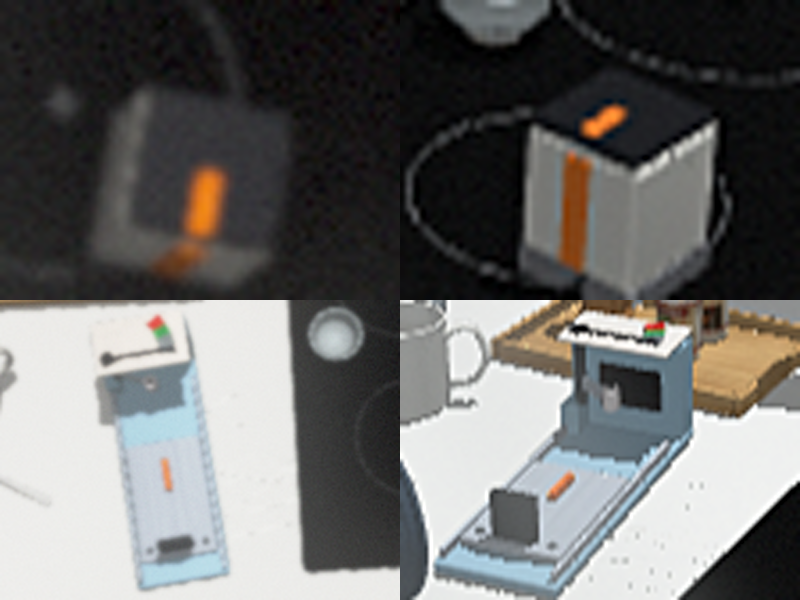

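The crops show the cup's lid corners (top tile ≈ (145,88),(292,112),(278,252),(133,232); scene tile ≈ (212,70),(318,123),(232,168),(127,122)), the stripe facing the robot, and the key, handle and dial clear of obstruction.

Run:
```python
from h import *
S,T=load("scene0"),load("top0")
o=np.array
tt=o([[145,88],[292,112],[278,252],[133,232]])/6.25+[334.5,197.5]
ss=o([[212,70],[318,123],[232,168],[127,122]])/6.25+[299.5,221.5]
P=[]
for a,b in zip(tt,ss):
    p,e=tri(T,a,S,b);P.append(p);print("lid",p.round(4),e.round(4))
P=o(P);print("c",P.mean(0).round(4),"sides",np.linalg.norm(P-np.roll(P,-1,0),axis=1).round(4))
x=P[0]+P[1]-P[2]-P[3];y=P[0]+P[3]-P[1]-P[2];print("yaw",np.degrees(np.arctan2(x[1],x[0])),np.degrees(np.arctan2(-y[0],y[1])))
for nm,f,bx in(("T",T,(215,215,30,40)),("S",S,(215,210,30,30)),("Tcup",T,(350,205,40,45)),("Scup",S,(315,232,40,45))):
    x0,y0,w,h=bx; im=cv2.resize(f["img"][y0:y0+h,x0:x0+w],None,fx=4,fy=4,interpolation=cv2.INTER_CUBIC)
    for a,c,l in blobs(mask(im,(3,110,90),(16,255,255)),40):
        r=cv2.minAreaRect(np.argwhere(l)[:,::-1].astype(np.float32)); u=(o(r[0])+.5)/4-.5+[x0,y0]
        b=(cv2.boxPoints(r)+.5)/4-.5+[x0,y0]
        print(nm,a,u.round(2),o(r[1])/4,b.round(1).tolist(), (c/4+[x0,y0]).round(2))
m=mask(T["img"],(95,35,110),(115,140,255)); m[:, :195]=0;m[:,262:]=0;m[:180]=0
a,c,l=max(blobs(m),key=lambda t:t[0]); hp=cv2.convexHull(np.argwhere(l)[:,::-1].astype(np.float32)); q=cv2.approxPolyDP(hp,3,True)[:,0]
print("bed",a,q.tolist(),[plane(T,u,.024).round(3).tolist() for u in q])
k=(cv2.cvtColor(T["img"],cv2.COLOR_RGB2GRAY)<75).astype(np.uint8)*255;k[:250]=0;k[275:]=0;k[:,:215]=0;k[:,250:]=0
for a,c,l in blobs(k):
    r=cv2.minAreaRect(np.argwhere(l)[:,::-1].astype(np.float32));print("handleT",a,c.round(2),r)
f=S
def crop(f,x,y,w,h): return cv2.resize(f["img"][y:y+h,x:x+w],(400,300),interpolation=cv2.INTER_CUBIC)
out=np.vstack([np.hstack([crop(T,195,215,64,48),crop(T,200,240,64,48)]),np.hstack([crop(S,190,212,64,48),crop(S,225,172,64,48)])])
cv2.imwrite("pics/crops2.png",out[:,:,::-1])
```

```text
lid [ 0.551  -0.1911  0.0843] 0.0022
lid [ 0.5388 -0.2463  0.0801] 0.0011
lid [ 0.4827 -0.2318  0.0848] 0.0064
lid [ 0.4936 -0.1786  0.0855] 0.0037
c [ 0.5165 -0.212   0.0837] sides [0.0567 0.0582 0.0542 0.0588]
yaw -13.40636010846803 -12.079148551195479
T 421 [227.9  231.52] [13.01687431  2.20038342] [[225.8, 225.2], [228.0, 224.9], [229.9, 237.8], [227.8, 238.1]] [228.28 231.99]
S 326 [229.63 226.63] [2.47487354 8.83883476] [[225.6, 228.9], [231.9, 222.6], [233.6, 224.4], [227.4, 230.6]] [229.99 226.91]
Tcup 1481 [366.29 232.81] [ 7.16027975 18.14028931] [[359.7, 239.9], [366.3, 223.1], [372.9, 225.7], [366.3, 242.6]] [366.84 232.61]
Scup 374 [332.13 240.88] [3.54175019 7.7475791 ] [[327.9, 241.6], [334.3, 237.2], [336.3, 240.1], [329.9, 244.5]] [332.49 241.33]
Scup 1146 [327.34 255.49] [ 4.4258604  18.67035103] [[324.4, 264.6], [325.9, 246.0], [330.3, 246.4], [328.8, 265.0]] [327.84 255.73]
bed 1141 [[243.0, 214.0], [208.0, 219.0], [200.0, 188.0], [241.0, 180.0]] [[0.571, 0.09, 0.024], [0.563, 0.18, 0.024], [0.646, 0.199, 0.024], [0.662, 0.093, 0.024]]
```

View pics/crops2.png

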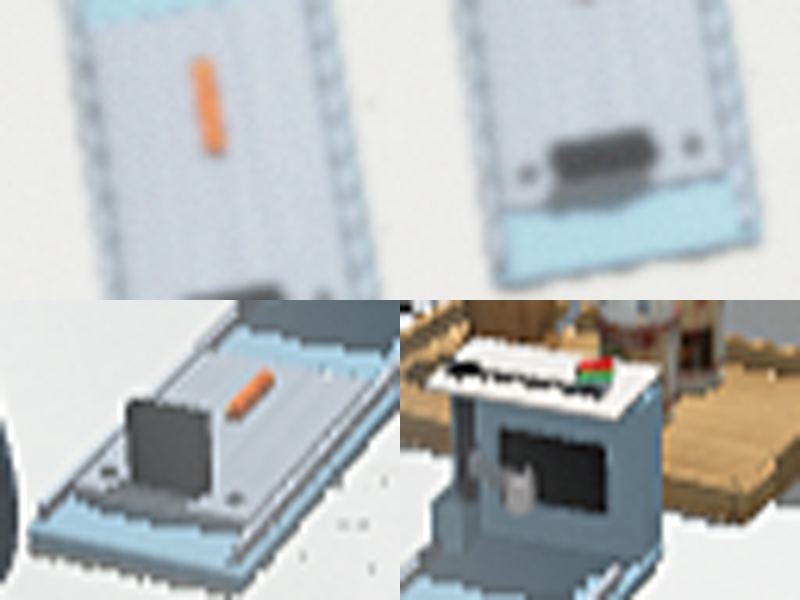

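Crops: key at top ≈ (228,232) / scene ≈ (230,227), handle black tab at top ≈ (232,264) / scene ≈ (217,236), bed front corners sharp; the pointer is in the grey band.

Run:
```python
from h import *
S,T=load("scene0"),load("top0"); o=np.array
t1=lambda x,y:o([x,y])/6.25+[194.5,214.5]
t2=lambda x,y:o([x-400,y])/6.25+[199.5,239.5]
s1=lambda x,y:o([x,y-300])/6.25+[189.5,211.5]
p,e=tri(T,[228.05,231.75],S,[229.7,226.6]);print("key",p.round(4),e)
ka,ea=tri(T,t1(203,58),S,s1(268,372));kb,eb=tri(T,t1(215,155),S,s1(234,414));print("key ends",ka.round(4),ea,kb.round(4),eb,np.linalg.norm(ka-kb))
for z in(.029,.033):
  a,b=plane(T,[226.9,225.05],z),plane(T,[228.85,237.95],z);d=a-b;print("key z",z,((a+b)/2).round(4),np.degrees(np.arctan2(d[1],d[0])),np.linalg.norm(d))
for n,a,b,z in(("railL",t1(65,10),t1(105,300),.024),("railR",t1(332,0),t1(380,290),.024)):
  A,B=plane(T,a,z),plane(T,b,z);d=A-B;print(n,A.round(4),B.round(4),np.degrees(np.arctan2(d[1],d[0])))
for n,a,b in(("bedL",t2(497,288),s1(30,530)),("bedR",t2(760,245),s1(245,575))):
  p,e=tri(T,a,S,b);print(n,p.round(4),e)
hl,e1=tri(T,t2(550,150),S,s1(127,402));hr,e2=tri(T,t2(657,137),S,s1(210,411));print("handle",hl.round(4),e1,hr.round(4),e2,np.linalg.norm(hl-hr))
```

```text
key [0.5262 0.1289 0.0303] 0.0005646530975913521
key ends [0.546  0.1313 0.0324] 0.001536772084660329 [0.5073 0.127  0.0293] 0.0001879027292699122 0.03904688715936472
key z 0.029 [0.5273 0.1292 0.029 ] 7.136988606527759 0.033381317377953815
key z 0.033 [0.5266 0.1288 0.033 ] 7.13698860652773 0.033252216156123234
railL [0.5708 0.1874 0.024 ] [0.452  0.1727 0.024 ] 7.019303420953799
railR [0.5695 0.0785 0.024 ] [0.4506 0.0634 0.024 ] 7.266349534316099
bedL [0.3956 0.1658 0.0139] 0.00023603677942141515
bedR [0.4082 0.0595 0.015 ] 0.003631270663490284
handle [0.4428 0.1389 0.0648] 0.003954063057616929 [0.4458 0.0967 0.0701] 0.0018156015759020826 0.04271559310571643
```

Measurements agree with each other: stand yaw ≈ 7.1°, key height ≈ 31 mm, handle ≈ 67 mm, lid ≈ 84–86 mm. That gives the cup at (0.5165, −0.212) with yaw −12.8° and the seat at ≈ (0.5335, 0.1297). Moving now.

```bash
cat > d.py <<'E'
import sys,numpy as np
from scipy.spatial.transform import Rotation as Ro
from workcell import robot
s=robot.state(); q=s["orientation"]; R=Ro.from_quat(np.r_[q[1:],q[0]])
x,y,z,yaw=map(float,sys.argv[1:5])
G=Ro.from_euler("z",yaw,degrees=True)*Ro.from_matrix(np.diag([-1.,1,-1]))
print("t",round(s["time"],2),"pos",s["eef_pos"].round(4),"lin",(R.inv().apply(np.array([x,y,z])-s["eef_pos"])*1000).round(1),"rot",(np.degrees((R.inv()*G).as_rotvec())/5).round(2),"F",s["wrist_force"].round(1),"grip",round(s["grip_width"]*85.4,1),s["grip_force"].round(1))
E
python3 d.py .36 .42 .23 -12.8; python3 d.py .5165 -.212 .20 -12.8
```

```text
Traceback (most recent call last):
  File "d.py", line 7, in <module>
    print("t",round(s["time"],2),"pos",s["eef_pos"].round(4),"lin",(R.inv().apply(np.array([x,y,z])-s["eef_pos"])*1000).round(1),"rot",(np.degrees((R.inv()*G).as_rotvec())/5).round(2),"F",s["wrist_force"].round(1),"grip",round(s["grip_width"]*85.4,1),s["grip_force"].round(1))
                                                                                                                                                                                                                                                           ^^^^^^^^^^^^^^^^^^^^^
AttributeError: 'float' object has no attribute 'round'
Traceback (most recent call last):
  File "d.py", line 7, in <module>
    print("t",round(s["time"],2),"pos",s["eef_pos"].round(4),"lin",(R.inv().apply(np.array([x,y,z])-s["eef_pos"])*1000).round(1),"rot",(np.degrees((R.inv()*G).as_rotvec())/5).round(2),"F",s["wrist_force"].round(1),"grip",round(s["grip_width"]*85.4,1),s["grip_force"].round(1))
                                                                                                                                                                                                                                                           ^^^^^^^^^^^^^^^^^^^^^
AttributeError: 'float' object has no attribute 'round'
```

```bash
sed -i 's/s\["grip_force"\].round(1)/round(s["grip_force"],1)/' d.py
python3 d.py .36 .42 .23 -12.8; python3 d.py .5165 -.212 .20 -12.8
```

```text
t 0.1 pos [0.1451 0.6073 0.2304] lin [-252.6 -132.1    0.6] rot [-0.02 -0.   -0.13] F [-0.   0.1  0.6] grip 85.2 0.0
t 0.1 pos [0.1451 0.6073 0.2304] lin [-551.8 -710.3   31.6] rot [-0.02 -0.   -0.13] F [-0.   0.1  0.6] grip 85.2 0.0
```

```bash
J="python3 -m jog"
$J '[{"linear":[-37,-19,0],"rot":[0,0,0]},{"linear":[-74,-38,0],"rot":[0,0,0]},{"linear":[-111,-58,0],"rot":[0,0,0]},{"linear":[-148,-77,0],"rot":[0,0,0]},{"linear":[-185,-97,0],"rot":[0,0,0]}]' 85
$J '[{"linear":[-21,-35,0],"rot":[0,0,0]},{"linear":[-42,-70,0],"rot":[0,0,0]},{"linear":[-62,-104,0],"rot":[0,0,0]},{"linear":[-83,-139,0],"rot":[0,0,0]},{"linear":[-104,-174,0],"rot":[0,0,0]}]'
$J '[{"linear":[-21,-35,0],"rot":[0,0,0]},{"linear":[-42,-70,0],"rot":[0,0,0]},{"linear":[-62,-104,0],"rot":[0,0,0]},{"linear":[-83,-139,0],"rot":[0,0,0]},{"linear":[-104,-174,0],"rot":[0,0,0]}]'
$J '[{"linear":[-21,-35,0],"rot":[0,0,0]},{"linear":[-42,-70,0],"rot":[0,0,0]},{"linear":[-62,-104,0],"rot":[0,0,0]},{"linear":[-83,-139,0],"rot":[0,0,0]},{"linear":[-104,-174,0],"rot":[0,0,0]}]'
python3 d.py .5165 -.212 .12 -12.8
```

```text
time: 0.52
eef_pos: [0.303, 0.4695, 0.2309]
orientation: [-0.0, 0.117, 0.993, -0.0]
wrist_force: [-0.1, 1.3, 0.1]
grip_width: 0.998
grip_force: 0.0
time: 0.93
eef_pos: [0.3627, 0.2756, 0.2311]
orientation: [-0.0, 0.117, 0.993, -0.0]
wrist_force: [0.6, 0.2, -0.2]
grip_width: 0.992
grip_force: 0.0
time: 1.35
eef_pos: [0.4234, 0.0822, 0.2312]
orientation: [-0.0, 0.117, 0.993, 0.0]
wrist_force: [1.8, 0.0, 0.1]
grip_width: 0.995
grip_force: 0.0
time: 1.77
eef_pos: [0.484, -0.1113, 0.2311]
orientation: [-0.0, 0.117, 0.993, 0.0]
wrist_force: [1.2, 0.4, 0.2]
grip_width: 0.993
grip_force: 0.0
t 1.77 pos [ 0.484  -0.1113  0.2311] lin [-55.1 -90.4 111. ] rot [ 0.   -0.01 -0.14] F [1.2 0.4 0.2] grip 84.8 0.0
```

```bash
J="python3 -m jog"
$J '[{"linear":[-20,-33,15],"rot":[0,0,0]},{"linear":[-40,-66,30],"rot":[0,0,-0.1]},{"linear":[-55,-90,60],"rot":[0,0,-0.14]},{"linear":[-55,-90,90],"rot":[0,0,-0.14]},{"linear":[-55,-90,90],"rot":[0,0,-0.14]}]'
python3 d.py .5165 -.212 .032 -12.8
python3 - <<'E'
from h import *
from workcell import grab_frame
o=[]
for n,(x,y) in(("scene",(280,190)),("top",(310,180))):
    f=grab_frame(n);o.append(cv2.resize(f["img"][y:y+90,x:x+96],(400,375),interpolation=cv2.INTER_CUBIC))
cv2.imwrite("pics/pre.png",np.hstack(o)[:,:,::-1])
E
```

```text
time: 2.18
eef_pos: [0.5134, -0.2095, 0.1358]
orientation: [-0.005, 0.113, 0.994, 0.003]
wrist_force: [-0.8, 1.0, -0.3]
grip_width: 0.994
grip_force: 0.0
t 2.18 pos [ 0.5134 -0.2095  0.1358] lin [ -4.7  -2.2 103.7] rot [ 0.05 -0.12 -0.03] F [-0.8  1.  -0.3] grip 84.9 0.0
```

View pics/pre.png

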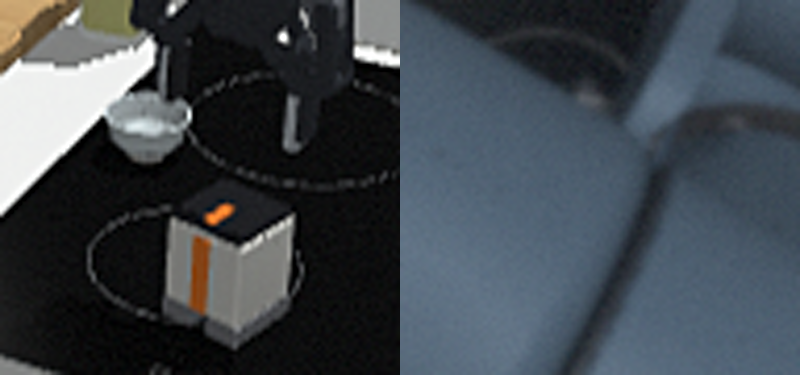

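The fingers straddle above the cup and clear the bowl (scene tile 148,125); the cup is unmoved.

```bash
J="python3 -m jog"
$J '[{"linear":[0,0,10],"rot":[0,0,0]},{"linear":[0,0,25],"rot":[0,0,0]},{"linear":[0,0,35],"rot":[0,0,0]},{"linear":[0,0,35],"rot":[0,0,0]},{"linear":[0,0,35],"rot":[0,0,0]}]'
python3 d.py .5165 -.212 .032 -12.8
```

```text
time: 2.7
eef_pos: [0.5168, -0.209, 0.1068]
orientation: [0.0, 0.111, 0.994, -0.0]
wrist_force: [0.3, 0.1, -0.2]
grip_width: 0.994
grip_force: 0.0
t 2.7 pos [ 0.5168 -0.209   0.1068] lin [-0.3 -3.  74.8] rot [-0.    0.    0.02] F [ 0.3  0.1 -0.2] grip 84.9 0.0
```

```bash
J="python3 -m jog"
$J '[{"linear":[0,-3,15],"rot":[0,0,0]},{"linear":[0,-3,35],"rot":[0,0,0]},{"linear":[0,-3,55],"rot":[0,0,0]},{"linear":[0,-3,70],"rot":[0,0,0]},{"linear":[0,-3,75],"rot":[0,0,0]}]'
$J '[{"linear":[0,0,0],"rot":[0,0,0]},{"linear":[0,0,0],"rot":[0,0,0]}]'
$J '[{"linear":[0,0,0],"rot":[0,0,0]},{"linear":[0,0,0],"rot":[0,0,0]},{"linear":[0,0,0],"rot":[0,0,0]},{"linear":[0,0,0],"rot":[0,0,0]},{"linear":[0,0,0],"rot":[0,0,0]}]' 45 30
$J '[{"linear":[0,0,0],"rot":[0,0,0]},{"linear":[0,0,0],"rot":[0,0,0]},{"linear":[0,0,0],"rot":[0,0,0]},{"linear":[0,0,0],"rot":[0,0,0]}]'
python3 d.py .5165 -.212 .2 -12.8
```

```text
time: 3.12
eef_pos: [0.5157, -0.2121, 0.0304]
orientation: [-0.001, 0.111, 0.994, 0.0]
wrist_force: [-0.2, -0.2, 0.0]
grip_width: 0.996
grip_force: 0.0
time: 3.28
eef_pos: [0.5167, -0.2128, 0.0322]
orientation: [0.001, 0.111, 0.994, -0.0]
wrist_force: [1.1, -0.5, 0.2]
grip_width: 0.996
grip_force: 0.0
time: 3.7
eef_pos: [0.5169, -0.213, 0.0327]
orientation: [0.001, 0.111, 0.994, -0.001]
wrist_force: [-0.1, 0.4, 6.0]
grip_width: 0.706
grip_force: 33.0
time: 4.03
eef_pos: [0.5169, -0.213, 0.0327]
orientation: [0.001, 0.111, 0.994, -0.001]
wrist_force: [-1.2, 0.5, 6.5]
grip_width: 0.702
grip_force: 33.0
t 4.03 pos [ 0.5169 -0.213   0.0327] lin [   0.2    0.7 -167.3] rot [-0.01  0.03  0.01] F [-1.2  0.5  6.5] grip 60.0 33.0
```

```bash
J="python3 -m jog"
$J '[{"linear":[0,0,-8],"rot":[0,0,0]},{"linear":[0,0,-25],"rot":[0,0,0]},{"linear":[0,0,-50],"rot":[0,0,0]},{"linear":[0,0,-80],"rot":[0,0,0]},{"linear":[0,0,-95],"rot":[0,0,0]}]'
python3 d.py .5335 .1297 .12 7.1
```

```text
time: 4.45
eef_pos: [0.5166, -0.2129, 0.129]
orientation: [0.001, 0.111, 0.994, -0.001]
wrist_force: [0.5, 0.8, -3.1]
grip_width: 0.701
grip_force: 33.9
t 4.45 pos [ 0.5166 -0.2129  0.129 ] lin [ 59.1 337.9   8.5] rot [-0.02  0.03 -3.97] F [ 0.5  0.8 -3.1] grip 59.9 33.9
```

```bash
J="python3 -m jog"
$J '[{"linear":[4,20,0],"rot":[0,0,-0.3]},{"linear":[10,55,0],"rot":[0,0,-1]},{"linear":[16,90,0],"rot":[0,0,-1.8]},{"linear":[23,130,0],"rot":[0,0,-2.6]},{"linear":[30,170,0],"rot":[0,0,-3.4]}]'
python3 d.py .5335 .1297 .13 7.1
```

```text
time: 4.87
eef_pos: [0.5235, -0.0388, 0.1263]
orientation: [-0.001, -0.038, 0.999, 0.0]
wrist_force: [1.5, 0.3, -3.7]
grip_width: 0.705
grip_force: 33.9
t 4.87 pos [ 0.5235 -0.0388  0.1263] lin [-22.8 167.3  -3.6] rot [ 0.   -0.01 -0.55] F [ 1.5  0.3 -3.7] grip 60.2 33.9
```

```bash
J="python3 -m jog"
$J '[{"linear":[-5,37,0],"rot":[0,0,-0.2]},{"linear":[-10,74,0],"rot":[0,0,-0.4]},{"linear":[-15,111,0],"rot":[0,0,-0.55]},{"linear":[-20,145,0],"rot":[0,0,-0.55]},{"linear":[-23,167,0],"rot":[0,0,-0.55]}]'
$J '[{"linear":[0,0,0],"rot":[0,0,0]},{"linear":[0,0,0],"rot":[0,0,0]},{"linear":[0,0,0],"rot":[0,0,0]}]'
python3 d.py .5335 .1297 .08 7.1
python3 - <<'E'
from h import *
from workcell import grab_frame
o=[]
for n,(x,y) in(("scene",(185,165)),("top",(180,170))):
    f=grab_frame(n);np.savez(n+"1.npz",**f);o.append(cv2.resize(f["img"][y:y+90,x:x+96],(400,375),interpolation=cv2.INTER_CUBIC))
cv2.imwrite("pics/over.png",np.hstack(o)[:,:,::-1])
E
```

```text
time: 5.28
eef_pos: [0.5338, 0.1314, 0.1262]
orientation: [-0.001, -0.062, 0.998, 0.0]
wrist_force: [0.4, -0.9, -3.6]
grip_width: 0.704
grip_force: 33.9
time: 5.53
eef_pos: [0.5343, 0.1278, 0.1261]
orientation: [-0.001, -0.061, 0.998, -0.0]
wrist_force: [0.6, -1.0, -4.1]
grip_width: 0.708
grip_force: 34.0
t 5.53 pos [0.5343 0.1278 0.1261] lin [ 0.5  2.  46.1] rot [-0.   -0.01 -0.01] F [ 0.6 -1.  -4.1] grip 60.5 34.0
```

View pics/over.png

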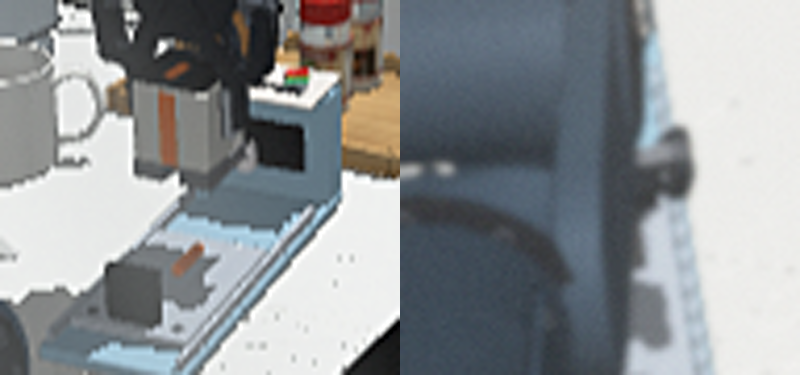

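The cup hangs upright over the carriage with its stripe towards the handle (scene tile 167,130); the key is at (188,260). I check the cup's position in hand by casting its bottom corners and stripe at known height.

Run:
```python
from h import *
S=load("scene1"); o=np.array
a=np.radians(7.1);ex=o([np.cos(a),np.sin(a),0]);ey=o([-np.sin(a),np.cos(a),0])
tcp=o([.5343,.1278,0]);cz=.1261-.0267
tl=lambda x,y:o([x,y])/(25/6)+[184.5,164.5]
for n,(u,v) in(("near -30,-30",(206,190)),("left -30,30",(137,172))):
    p=plane(S,tl(u,v),cz)-tcp;print(n,(p@ex*1000).round(1),(p@ey*1000).round(1))
x0,y0,w,h=210,180,26,30
im=cv2.resize(S["img"][y0:y0+h,x0:x0+w],None,fx=4,fy=4,interpolation=cv2.INTER_CUBIC)
for A,c,l in blobs(mask(im,(3,90,70),(16,255,255)),40):
    u=(c+.5)/4-.5+[x0,y0]; r=cv2.minAreaRect(np.argwhere(l)[:,::-1].astype(np.float32));print("stripe",A,u.round(2),r)
    # intersect ray with back face plane
    d=ray(S,u); P0=tcp-0.03*ex; s=(P0-S["eye"])@ex/(d@ex); p=S["eye"]+s*d; print(" on back face y,z(cup)",((p-tcp)@ey*1000).round(1),(p[2]-cz).round(4))
    # and via known y=0: x
    s=(tcp-S["eye"])@ey/(d@ey); p=S["eye"]+s*d; print(" in plane y=0: x,z",((p-tcp)@ex*1000).round(1),(p[2]-cz).round(4))
for P in proj(S,[tcp+[0,0,cz]-.03*ex-.03*ey,tcp+[0,0,cz]-.03*ex+.03*ey]): print("pred",((P-[184.5,164.5])*25/6).round(1))
```

```text
near -30,-30 -25.4 -22.6
left -30,30 -18.1 34.8
stripe 231 [227.03 181.45] ((69.49999237060547, 7.000002384185791), (11.094003677368164, 25.238859176635742), 56.3099365234375)
 on back face y,z(cup) -6.8 0.0902
 in plane y=0: x,z -16.7 0.0836
stripe 57 [212.92 185.02] ((12.700002670288086, 21.900001525878906), (5.813776969909668, 17.441329956054688), 63.43495178222656)
 on back face y,z(cup) 38.9 0.0716
 in plane y=0: x,z -100.7 0.1078
stripe 997 [224.7  195.32] ((60.500003814697266, 63.0), (70.6089096069336, 15.620235443115234), 87.39744567871094)
 on back face y,z(cup) 2.7 0.0452
 in plane y=0: x,z -35.3 0.048
pred [212.9 194.6]
pred [135.4 180.3]
```

Run:
```python
from h import *
o=np.array
def chk(f,u,tcp,yaw,cz):
    a=np.radians(yaw);ex=o([np.cos(a),np.sin(a),0]);ey=o([-np.sin(a),np.cos(a),0]);tcp=o(tcp)
    d=ray(f,u);s=(tcp-.03*ex-f["eye"])@ex/(d@ex);p=f["eye"]+s*d
    return ((p-tcp)@ey*1000).round(1),((p[2]-cz)*1000).round(1)
S0,S1=load("scene0"),load("scene1")
print("tcp pose",chk(S0,[327.34,255.49],[.5169,-.213,0],-12.8,.006), chk(S0,[327.6,255.5],[.5165,-.212,0],-12.8,.006))
print(chk(S1,[224.6,195.3],[.5343,.1278,0],7.1,.0994))
# key line in seat frame, same camera
S=S0
for u in([229.63,226.63],[229.9,226.8]):
    p=plane(S,u,.031); print("key@.031",p.round(4))
k=mask(cv2.resize(S1["img"][210:245,215:245],None,fx=4,fy=4,interpolation=cv2.INTER_CUBIC),(3,80,60),(18,255,255))
for A,c,l in blobs(k,60):
    r=cv2.minAreaRect(np.argwhere(l)[:,::-1].astype(np.float32));u=(o(r[0])+.5)/4-.5+[215,210];print("key1",A,u.round(2),plane(S,u,.031).round(4),plane(S,(c+.5)/4-.5+[215,210],.031).round(4))
```

```text
tcp pose (np.float64(4.2), np.float64(43.8)) (np.float64(2.1), np.float64(44.6))
(np.float64(3.0), np.float64(45.2))
key@.031 [0.5247 0.1285 0.031 ]
key@.031 [0.5242 0.1272 0.031 ]
key1 336 [229.69 226.69] [0.5245 0.1282 0.031 ] [0.5235 0.128  0.031 ]
```

Run:
```python
from h import *
o=np.array
S,T=load("scene0"),load("top0")
tt=o([[145,88],[292,112],[278,252],[133,232]])/6.25+[334.5,197.5]
ss=o([[212,70],[318,123],[232,168],[127,122]])/6.25+[299.5,221.5]
a=np.radians(-12.8);ex=o([np.cos(a),np.sin(a),0]);ey=o([-np.sin(a),np.cos(a),0])
for n,f,u in(("T",T,tt),("S",S,ss)):
    P=o([plane(f,x,.086) for x in u]);c=P.mean(0)-[.5169,-.213,.086];print(n,P.mean(0).round(4),"rel tcp x,y mm",(c@ex*1000).round(1),(c@ey*1000).round(1),((P-P.mean(0))@ex*1000).round(1),((P-P.mean(0))@ey*1000).round(1))
# lid stripe (x -30..0, y 0 expected centre -15)
for n,f,u in(("S",S,[332.13,240.88]),):
    p=plane(f,u,.086)-[.5169,-.213,.086];print(n,"lid stripe",p@ex*1000,p@ey*1000)
im=cv2.resize(T["img"][205:250,350:390],None,fx=4,fy=4,interpolation=cv2.INTER_CUBIC)
for A,c,l in blobs(mask(im,(3,150,190),(16,255,255)),40):
    r=cv2.minAreaRect(np.argwhere(l)[:,::-1].astype(np.float32));u=(o(r[0])+.5)/4-.5+[350,205];p=plane(T,u,.086)-[.5169,-.213,.086];print("T lid stripe",A,o(r[1])/4,p@ex*1000,p@ey*1000)
```

```text
T [ 0.5167 -0.2124  0.086 ] rel tcp x,y mm -0.3 0.5 [ 27.6  28.  -26.8 -28.7] [ 29.4 -27.3 -28.6  26.5]
S [ 0.5118 -0.2124  0.086 ] rel tcp x,y mm -5.1 -0.6 [ 32.2  24.7 -29.1 -27.8] [ 27.3 -31.8 -24.8  29.3]
S lid stripe -10.87425439617348 4.717571364113099
T lid stripe 491 [3.56259918 9.50026321] -13.336374484120446 1.4108173139217342
```

Top-view offset of the cup in hand is within 1 mm; the scene view carries a couple of mm bias for both cup and key. Aim at (0.535, 0.129) (the fore side is the free one) and lower with force checks.

```bash
python3 d.py .535 .129 .066 7.1; python3 -m jog '[{"linear":[-0.5,1,15],"rot":[0,0,0]},{"linear":[-0.5,1.2,30],"rot":[0,0,0]},{"linear":[-0.5,1.2,45],"rot":[0,0,0]},{"linear":[-0.5,1.2,58],"rot":[0,0,0]},{"linear":[-0.5,1.2,60],"rot":[0,0,0]}]'
python3 -m jog '[{"linear":[0,0,0],"rot":[0,0,0]},{"linear":[0,0,0],"rot":[0,0,0]},{"linear":[0,0,0],"rot":[0,0,0]}]'
python3 d.py .535 .129 .0507 7.1
```

```text
t 5.63 pos [0.5346 0.127  0.1262] lin [-0.7  1.9 60.2] rot [-0.   -0.01 -0.04] F [-0.5 -0.8 -4.6] grip 60.3 34.0
time: 6.05
eef_pos: [0.5338, 0.1278, 0.0643]
orientation: [-0.002, -0.06, 0.998, -0.0]
wrist_force: [0.4, -0.6, -4.3]
grip_width: 0.703
grip_force: 33.9
time: 6.3
eef_pos: [0.5361, 0.1289, 0.0672]
orientation: [0.001, -0.061, 0.998, -0.0]
wrist_force: [-0.3, 0.8, -3.2]
grip_width: 0.703
grip_force: 34.0
t 6.3 pos [0.5361 0.1289 0.0672] lin [ 1.1  0.2 16.5] rot [-0.    0.02 -0.03] F [-0.3  0.8 -3.2] grip 60.1 34.0
```

```bash
python3 -m jog '[{"linear":[0,0,2],"rot":[0,0,0]},{"linear":[0,0,4],"rot":[0,0,0]},{"linear":[0,0,6],"rot":[0,0,0]},{"linear":[0,0,6],"rot":[0,0,0]},{"linear":[0,0,6],"rot":[0,0,0]}]'
python3 -m jog '[{"linear":[0,0,1.5],"rot":[0,0,0]},{"linear":[0,0,3],"rot":[0,0,0]},{"linear":[0,0,4],"rot":[0,0,0]},{"linear":[0,0,4],"rot":[0,0,0]},{"linear":[0,0,4],"rot":[0,0,0]}]'
python3 d.py .535 .129 .0507 7.1
```

```text
time: 6.72
eef_pos: [0.5351, 0.1294, 0.0602]
orientation: [-0.0, -0.061, 0.998, -0.0]
wrist_force: [-0.7, -0.3, -4.7]
grip_width: 0.706
grip_force: 34.0
time: 7.13
eef_pos: [0.5352, 0.1294, 0.0562]
orientation: [-0.0, -0.061, 0.998, 0.0]
wrist_force: [1.1, 0.5, -4.3]
grip_width: 0.703
grip_force: 34.0
t 7.13 pos [0.5352 0.1294 0.0562] lin [ 0.2 -0.3  5.5] rot [ 0.   -0.   -0.02] F [ 1.1  0.5 -4.3] grip 60.0 34.0
```

No contact at 3.5 mm below the key top: the notch is over the key. Continuing down.

```bash
python3 -m jog '[{"linear":[0,0,1],"rot":[0,0,0]},{"linear":[0,0,2],"rot":[0,0,0]},{"linear":[0,0,3],"rot":[0,0,0]},{"linear":[0,0,4],"rot":[0,0,0]},{"linear":[0,0,4],"rot":[0,0,0]}]'
python3 -m jog '[{"linear":[0,0,0.7],"rot":[0,0,0]},{"linear":[0,0,1.3],"rot":[0,0,0]},{"linear":[0,0,1.3],"rot":[0,0,0]},{"linear":[0,0,1.3],"rot":[0,0,0]}]'
python3 d.py .535 .129 .0507 7.1
```

```text
time: 7.55
eef_pos: [0.5351, 0.1293, 0.0521]
orientation: [-0.0, -0.061, 0.998, 0.0]
wrist_force: [-0.4, 0.6, -4.2]
grip_width: 0.704
grip_force: 34.0
time: 7.88
eef_pos: [0.5353, 0.1294, 0.051]
orientation: [-0.0, -0.061, 0.998, 0.0]
wrist_force: [0.1, 0.6, -4.2]
grip_width: 0.701
grip_force: 34.0
t 7.88 pos [0.5353 0.1294 0.051 ] lin [ 0.3 -0.3  0.3] rot [ 0.   -0.   -0.02] F [ 0.1  0.6 -4.2] grip 59.8 34.0
```

```bash
python3 -m jog '[{"linear":[0,0,0.5],"rot":[0,0,0]},{"linear":[0,0,1],"rot":[0,0,0]},{"linear":[0,0,1],"rot":[0,0,0]},{"linear":[0,0,1],"rot":[0,0,0]}]'; python3 -m jog '[{"linear":[0,0,0.5],"rot":[0,0,0]},{"linear":[0,0,0.7],"rot":[0,0,0]},{"linear":[0,0,0.7],"rot":[0,0,0]}]'
```

```text
time: 8.22
eef_pos: [0.5353, 0.1293, 0.0504]
orientation: [0.0, -0.061, 0.998, -0.0]
wrist_force: [-2.0, 0.5, 1.1]
grip_width: 0.701
grip_force: 34.4
time: 8.47
eef_pos: [0.5353, 0.1294, 0.0504]
orientation: [0.0, -0.061, 0.998, -0.0]
wrist_force: [-2.2, -1.3, 7.0]
grip_width: 0.701
grip_force: 35.1
```

Contact at exactly the seated height (0.0504). Release and rise.

```bash
python3 -m jog '[{"linear":[0,0,0],"rot":[0,0,0]},{"linear":[0,0,0],"rot":[0,0,0]},{"linear":[0,0,0],"rot":[0,0,0]},{"linear":[0,0,0],"rot":[0,0,0]},{"linear":[0,0,0],"rot":[0,0,0]}]' 85
python3 -m jog '[{"linear":[0,0,-15],"rot":[0,0,0]},{"linear":[0,0,-45],"rot":[0,0,0]},{"linear":[0,0,-80],"rot":[0,0,0]},{"linear":[0,0,-115],"rot":[0,0,0]},{"linear":[0,0,-130],"rot":[0,0,0]}]' 
python3 -m jog '[{"linear":[40,0,0],"rot":[0,0,0]},{"linear":[80,0,0],"rot":[0,0,0]},{"linear":[120,0,0],"rot":[0,0,0]},{"linear":[120,0,0],"rot":[0,0,0]},{"linear":[120,0,0],"rot":[0,0,0]}]' 0
python3 d.py .4442 .118 .07 7.1
python3 - <<'E'
from h import *
from workcell import grab_frame
o=[]
for n,(x,y) in(("scene",(185,165)),("top",(180,170))):
    f=grab_frame(n);np.savez(n+"2.npz",**f);o.append(cv2.resize(f["img"][y:y+90,x:x+96],(400,375),interpolation=cv2.INTER_CUBIC))
cv2.imwrite("pics/seated.png",np.hstack(o)[:,:,::-1])
E
```

```text
time: 8.88
eef_pos: [0.5354, 0.1293, 0.0492]
orientation: [0.0, -0.061, 0.998, 0.0]
wrist_force: [0.4, -0.0, -0.4]
grip_width: 0.996
grip_force: 0.0
time: 9.3
eef_pos: [0.5375, 0.1295, 0.1834]
orientation: [0.003, -0.061, 0.998, -0.0]
wrist_force: [0.5, 0.6, -0.6]
grip_width: 0.993
grip_force: 0.0
time: 9.72
eef_pos: [0.4123, 0.1147, 0.179]
orientation: [-0.002, -0.061, 0.998, 0.0]
wrist_force: [1.0, -0.1, 0.1]
grip_width: 0.29
grip_force: 0.0
t 9.72 pos [0.4123 0.1147 0.179 ] lin [-32.4  -0.7 108.9] rot [ 0.01 -0.04 -0.02] F [ 1.  -0.1  0.1] grip 24.7 0.0
```

View pics/seated.png

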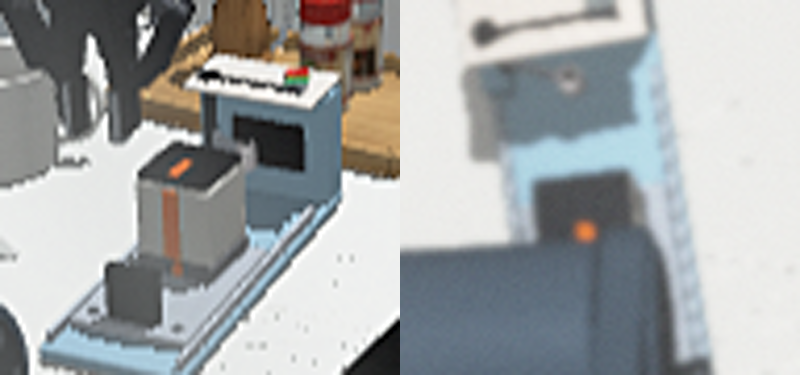

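The cup stands fully down and upright, stripe towards the handle, with the pointer in the grey band (scene tile 285,85); the top view shows the roller free at (570,80). Next, grip the handle.

```bash
python3 -m jog '[{"linear":[0,0,0],"rot":[0,0,0]},{"linear":[0,0,0],"rot":[0,0,0]},{"linear":[0,0,0],"rot":[0,0,0]}]' 70
python3 d.py .443 .118 .09 7.1
```

```text
time: 10.07
eef_pos: [0.4176, 0.1147, 0.1793]
orientation: [0.001, -0.061, 0.998, -0.0]
wrist_force: [-0.4, 0.6, -0.8]
grip_width: 0.525
grip_force: 0.0
t 10.07 pos [0.4176 0.1147 0.1793] lin [-25.5   0.2  89.3] rot [-0.    0.01 -0.02] F [-0.4  0.6 -0.8] grip 44.9 0.0
```

```bash
python3 -m jog '[{"linear":[-15,0,20],"rot":[0,0,0]},{"linear":[-27,0,50],"rot":[0,0,0]},{"linear":[-27,0,80],"rot":[0,0,0]},{"linear":[-27,0,90],"rot":[0,0,0]},{"linear":[-27,0,90],"rot":[0,0,0]}]' 70
python3 -m jog '[{"linear":[0,0,0],"rot":[0,0,0]},{"linear":[0,0,0],"rot":[0,0,0]}]'
python3 d.py .443 .118 .038 7.1
```

```text
time: 10.48
eef_pos: [0.4419, 0.1179, 0.0867]
orientation: [-0.003, -0.061, 0.998, 0.0]
wrist_force: [-0.2, 0.3, -0.1]
grip_width: 0.819
grip_force: 0.0
time: 10.65
eef_pos: [0.4438, 0.118, 0.0898]
orientation: [0.001, -0.061, 0.998, -0.0]
wrist_force: [1.2, 0.4, -0.5]
grip_width: 0.819
grip_force: 0.0
t 10.65 pos [0.4438 0.118  0.0898] lin [ 0.9  0.1 51.8] rot [-0.    0.02 -0.02] F [ 1.2  0.4 -0.5] grip 70.0 0.0
```

```bash
python3 -m jog '[{"linear":[0,0,12],"rot":[0,0,0]},{"linear":[0,0,24],"rot":[0,0,0]},{"linear":[0,0,36],"rot":[0,0,0]},{"linear":[0,0,46],"rot":[0,0,0]},{"linear":[0,0,50],"rot":[0,0,0]}]'
python3 -m jog '[{"linear":[0,0,0],"rot":[0,0,0]},{"linear":[0,0,0],"rot":[0,0,0]},{"linear":[0,0,0],"rot":[0,0,0]},{"linear":[0,0,0],"rot":[0,0,0]},{"linear":[0,0,0],"rot":[0,0,0]}]' 30 30
python3 -m jog '[{"linear":[0,0,0],"rot":[0,0,0]},{"linear":[0,0,0],"rot":[0,0,0]},{"linear":[0,0,0],"rot":[0,0,0]}]'
```

```text
time: 11.07
eef_pos: [0.4437, 0.1181, 0.0396]
orientation: [0.001, -0.061, 0.998, -0.0]
wrist_force: [-0.6, -0.3, 0.1]
grip_width: 0.821
grip_force: 0.0
time: 11.48
eef_pos: [0.4436, 0.1183, 0.0403]
orientation: [0.001, -0.061, 0.998, 0.0]
wrist_force: [0.3, 1.1, 7.1]
grip_width: 0.458
grip_force: 30.6
time: 11.73
eef_pos: [0.4436, 0.1183, 0.0403]
orientation: [0.001, -0.061, 0.998, 0.0]
wrist_force: [-1.0, 1.3, 7.0]
grip_width: 0.461
grip_force: 30.6
```

```bash
python3 -m jog '[{"linear":[-3,0,0],"rot":[0,0,0]},{"linear":[-8,0,0],"rot":[0,0,0]},{"linear":[-14,0,0],"rot":[0,0,0]},{"linear":[-20,0,0],"rot":[0,0,0]},{"linear":[-26,0,0],"rot":[0,0,0]}]'
python3 -m jog '[{"linear":[-6,0,0],"rot":[0,0,0]},{"linear":[-12,0,0],"rot":[0,0,0]},{"linear":[-18,0,0],"rot":[0,0,0]},{"linear":[-24,0,0],"rot":[0,0,0]},{"linear":[-28,0,0],"rot":[0,0,0]}]'
python3 -m jog '[{"linear":[-2,0,0],"rot":[0,0,0]},{"linear":[-2,0,0],"rot":[0,0,0]},{"linear":[-2,0,0],"rot":[0,0,0]}]'
python3 - <<'E'
from h import *
from workcell import grab_frame
o=[]
for n,(x,y) in(("scene",(185,165)),("top",(180,140))):
    f=grab_frame(n);np.savez(n+"3.npz",**f);o.append(cv2.resize(f["img"][y:y+90,x:x+96],(400,375),interpolation=cv2.INTER_CUBIC))
cv2.imwrite("pics/push.png",np.hstack(o)[:,:,::-1])
E
```

```text
time: 12.15
eef_pos: [0.4667, 0.1212, 0.0403]
orientation: [-0.002, -0.061, 0.998, 0.0]
wrist_force: [-4.6, 0.4, 9.9]
grip_width: 0.461
grip_force: 31.0
time: 12.57
eef_pos: [0.4952, 0.1248, 0.0403]
orientation: [-0.001, -0.061, 0.998, 0.0]
wrist_force: [-4.3, 0.8, 9.1]
grip_width: 0.461
grip_force: 30.9
time: 12.82
eef_pos: [0.4978, 0.1251, 0.0403]
orientation: [-0.0, -0.061, 0.998, 0.0]
wrist_force: [-2.3, 0.6, 7.3]
grip_width: 0.465
grip_force: 30.7
```

View pics/push.png

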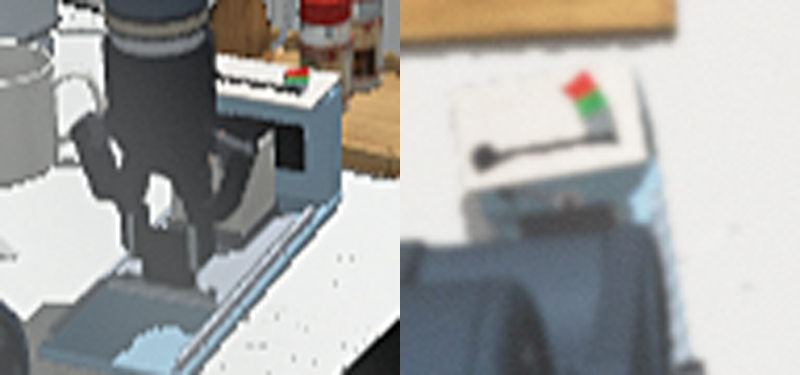

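The push is going well: in the top view the pointer (pivot tile 484,157, tip 615,137) is still in grey, with green at (591,103) and red at (578,85). I'll measure the pointer angle in the dial plane.

```bash
cat > ptr.py <<'E'
from h import *
import sys
def meas(f):
    x0,y0,k=185,150,6; im=cv2.resize(f["img"][y0:y0+50,x0:x0+65],None,fx=k,fy=k,interpolation=cv2.INTER_CUBIC)
    L=lambda P:np.array([plane(f,(np.array(p)+.5)/k-.5+[x0,y0],.114)[:2] for p in P])
    def th(lo,hi):
        a,c,l=max(blobs(mask(im,lo,hi),30),key=lambda t:t[0]); return L([c])[0],a
    g,ga=th((45,90,80),(80,255,255)); r,ra=th((0,120,120),(8,255,255))
    a=np.radians(7.1); ex=np.array([np.cos(a),np.sin(a)]);ey=np.array([-ex[1],ex[0]])
    H=np.array([.5657,.1331])+.085*ex+.038*ey
    gray=cv2.cvtColor(im,cv2.COLOR_RGB2GRAY); pts=np.argwhere(gray<110)[:,::-1][::3]
    Q=L(pts)-H; X,Y=Q@ex,Q@ey
    ang=lambda p:np.arctan2((p-H)@ex,-(p-H)@ey)
    rr=np.hypot(X,Y); s=(rr>.022)&(rr<.05)&(Y<0)&(abs(np.arctan2(X,-Y))<.7)
    A,B=np.polyfit(-Y[s],X[s],1); tip=np.arctan2(np.median(X[s]),np.median(-Y[s]))
    print("n",s.sum(),"slope ang",np.arctan(A).round(3),"polar",tip.round(3),"green",ang(g).round(3),ga,"red",ang(r).round(3),ra)
if __name__=="__main__":
    for n in sys.argv[1:]:
        if n=="now":
            from workcell import grab_frame
            f=grab_frame("top");np.savez("top9.npz",**f);n="top9"
        meas(load(n))
E
python3 ptr.py top0 top3
```

```text
Traceback (most recent call last):
  File "ptr.py", line 22, in <module>
    meas(load(n))
    ~~~~^^^^^^^^^
  File "ptr.py", line 15, in meas
    A,B=np.polyfit(-Y[s],X[s],1); tip=np.arctan2(np.median(X[s]),np.median(-Y[s]))
        ~~~~~~~~~~^^^^^^^^^^^^^^
TypeError: expected non-empty vector for x
```

Run:
```python
from h import *
f=load("top3");a=np.radians(7.1); ex=np.array([np.cos(a),np.sin(a)]);ey=np.array([-ex[1],ex[0]])
O=np.array([.5657,.1331])
H=O+.085*ex+.038*ey
print(proj(f,[[*H,.114]]))
for u in([200.2,177.5],[231.5,172.7],[225.7,164.3],[222.6,160]):
    d=plane(f,u,.114)[:2]-O;print(u,(d@ex).round(4),(d@ey).round(4), cv2.cvtColor(f["img"],cv2.COLOR_RGB2GRAY)[round(u[1]),round(u[0])])
```

```text
[[200.56044356 177.49031947]]
[200.2, 177.5] 0.0851 0.0388 80
[231.5, 172.7] 0.0841 -0.0362 183
[225.7, 164.3] 0.1073 -0.0256 134
[222.6, 160] 0.1193 -0.0199 125
```

```bash
sed -i 's/gray<110/gray<150/; s/(rr>.022)&(rr<.05)/(rr>.015)\&(rr<.056)/' ptr.py; python3 ptr.py top0 top3
```

```text
n 660 slope ang -0.25 polar -0.523 green 0.341 564 red 0.521 703
n 681 slope ang -0.296 polar -0.522 green 0.34 580 red 0.52 697
```

```bash
sed -i 's/(abs(np.arctan2(X,-Y))<.7)/(np.arctan2(X,-Y)<.6)\&(X>-.008)/' ptr.py; python3 ptr.py top0 top3
```

```text
n 105 slope ang 0.009 polar 0.016 green 0.341 564 red 0.521 703
n 120 slope ang 0.006 polar 0.014 green 0.34 580 red 0.52 697
```

Pointer reads ≈ 0.01 (free) and green centres at 0.34, as it should. Push on in small steps.

```bash
python3 -m jog '[{"linear":[-2,0,0],"rot":[0,0,0]},{"linear":[-4,0,0],"rot":[0,0,0]},{"linear":[-6,0,0],"rot":[0,0,0]},{"linear":[-6,0,0],"rot":[0,0,0]},{"linear":[-6,0,0],"rot":[0,0,0]}]'; python3 ptr.py now
```

```text
time: 13.33
eef_pos: [0.5026, 0.1257, 0.0403]
orientation: [-0.002, -0.061, 0.998, 0.0]
wrist_force: [-4.4, -0.4, 9.2]
grip_width: 0.459
grip_force: 30.9
n 100 slope ang 0.085 polar 0.114 green 0.34 577 red 0.521 691
```

```bash
python3 -m jog '[{"linear":[-1.5,0,0],"rot":[0,0,0]},{"linear":[-3,0,0],"rot":[0,0,0]},{"linear":[-4.5,0,0],"rot":[0,0,0]},{"linear":[-6,0,0],"rot":[0,0,0]},{"linear":[-6,0,0],"rot":[0,0,0]}]'; python3 ptr.py now
```

```text
time: 13.8
eef_pos: [0.5081, 0.1265, 0.0403]
orientation: [-0.002, -0.061, 0.998, 0.0]
wrist_force: [-5.2, 1.2, 9.1]
grip_width: 0.46
grip_force: 30.9
n 219 slope ang 0.217 polar 0.224 green 0.333 651 red 0.52 701
```

```bash
python3 -m jog '[{"linear":[-1,0,0],"rot":[0,0,0]},{"linear":[-2,0,0],"rot":[0,0,0]},{"linear":[-3,0,0],"rot":[0,0,0]},{"linear":[-3.5,0,0],"rot":[0,0,0]},{"linear":[-3.5,0,0],"rot":[0,0,0]}]'; python3 ptr.py now;  python3 -m jog '[{"linear":[0,0,0],"rot":[0,0,0]},{"linear":[0,0,0],"rot":[0,0,0]},{"linear":[0,0,0],"rot":[0,0,0]}]'; python3 ptr.py now
```

```text
time: 14.27
eef_pos: [0.5113, 0.1269, 0.0403]
orientation: [-0.002, -0.061, 0.998, 0.0]
wrist_force: [-5.2, 0.9, 9.7]
grip_width: 0.461
grip_force: 31.0
n 188 slope ang 0.256 polar 0.287 green 0.359 371 red 0.52 696
time: 14.57
eef_pos: [0.5113, 0.1269, 0.0403]
orientation: [-0.002, -0.061, 0.998, 0.0]
wrist_force: [-5.0, -0.0, 9.6]
grip_width: 0.463
grip_force: 31.0
n 180 slope ang 0.258 polar 0.296 green 0.36 370 red 0.521 707
```

```bash
python3 -m jog '[{"linear":[-0.6,0,0],"rot":[0,0,0]},{"linear":[-1.2,0,0],"rot":[0,0,0]},{"linear":[-1.2,0,0],"rot":[0,0,0]},{"linear":[-1.2,0,0],"rot":[0,0,0]}]'; python3 ptr.py now
python3 -m jog '[{"linear":[0,0,0],"rot":[0,0,0]},{"linear":[0,0,0],"rot":[0,0,0]},{"linear":[0,0,0],"rot":[0,0,0]},{"linear":[0,0,0],"rot":[0,0,0]}]' 70; python3 ptr.py now
```

```text
time: 14.95
eef_pos: [0.5124, 0.127, 0.0403]
orientation: [-0.002, -0.061, 0.998, 0.0]
wrist_force: [-5.7, 0.4, 9.2]
grip_width: 0.459
grip_force: 31.0
n 119 slope ang 0.283 polar 0.311 green 0.37 248 red 0.52 700
time: 15.33
eef_pos: [0.5156, 0.1268, 0.0393]
orientation: [0.0, -0.061, 0.998, -0.0]
wrist_force: [-0.1, 0.2, 0.0]
grip_width: 0.823
grip_force: 0.0
n 130 slope ang 0.282 polar 0.317 green 0.369 261 red 0.521 700
```

```bash
python3 -m jog '[{"linear":[0,0,-10],"rot":[0,0,0]},{"linear":[0,0,-35],"rot":[0,0,0]},{"linear":[0,0,-70],"rot":[0,0,0]},{"linear":[0,0,-105],"rot":[0,0,0]},{"linear":[0,0,-140],"rot":[0,0,0]}]'
python3 -m jog '[{"linear":[35,0,0],"rot":[0,0,0]},{"linear":[70,0,0],"rot":[0,0,0]},{"linear":[100,0,0],"rot":[0,0,0]},{"linear":[100,0,0],"rot":[0,0,0]},{"linear":[100,0,0],"rot":[0,0,0]}]'
python3 ptr.py now
python3 - <<'E'
from h import *
from workcell import grab_frame
o=[]
for n,(x,y) in(("scene",(185,150)),("top",(180,140))):
    f=grab_frame(n);o.append(cv2.resize(f["img"][y:y+90,x:x+96],(400,375),interpolation=cv2.INTER_CUBIC))
cv2.imwrite("pics/end.png",np.hstack(o)[:,:,::-1])
E
```

```text
time: 15.8
eef_pos: [0.5146, 0.1268, 0.1811]
orientation: [-0.0, -0.061, 0.998, -0.0]
wrist_force: [0.2, -0.9, -0.8]
grip_width: 0.823
grip_force: 0.0
time: 16.22
eef_pos: [0.4141, 0.1147, 0.18]
orientation: [-0.0, -0.061, 0.998, -0.0]
wrist_force: [0.8, -0.1, 0.4]
grip_width: 0.817
grip_force: 0.0
n 121 slope ang 0.28 polar 0.32 green 0.372 229 red 0.52 690
```

View pics/end.png

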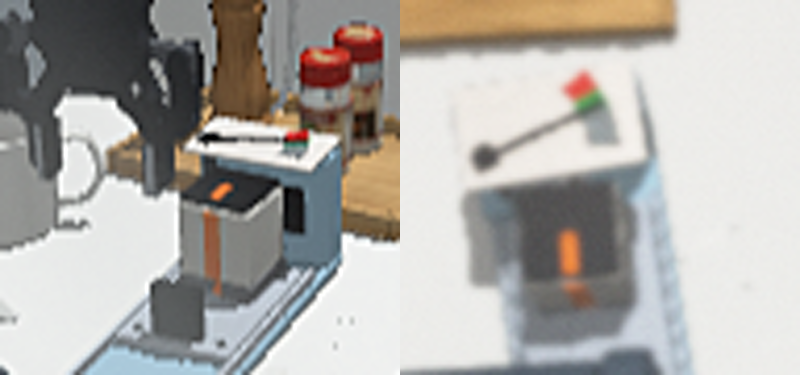

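The cup is upright and seated, and the pointer tip (top tile 603,100) lies in green at ≈ 0.30, clear of red. The robot touches nothing.

```bash
python3 -c "
from workcell import ticket
print(ticket.finish_job())"
```

```text
the job is handed in; nothing more can be done
None
```

The job is handed in at about 16 s: the cup sits fully down over the key and released, the carriage is pushed in with the pointer in the green band (about 0.30 rad, never in red), and the arm is clear.

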